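Set up the bench scale and weigh out the chocolate

TASK

Refit the loose steel platter on the portion scale so that it drops fully home over its four pegs, backstop lip at the rear, away from the display. Set the empty white dish in the middle of the platter, squared up with it and with no edge overhanging, let go and press the tare key fully down; then lay the chocolate bar flat in the dish, leaving the tare key alone from then on. Set each thing down gently, never dropping it, as the load cell is delicate, and leave the bottle, bowl and spatula where they are.

Things in the scene. Friction and masses are not known exactly. Their poses are not given: they have to be found in the camera images.
- scale: White digital portion scale, fixed on a 12 mm marble slab on which all things stand. 239 (x) by 196 mm (y). Origin: underside, below mid platform; x to the rear, z up. Housing 45 mm high, then a black deck 134 x 160 mm, top at z = 55 mm, with four upright steel pegs at x +-55, y +-60 mm. Sloping panel in front (x -75 to -161 mm, 45 down to 20 mm high) with dark display and one grey tare key.
- scale_seat (a point): Where the platter's origin lies when the platter is fully home: 52 mm above the scale's underside, mid platform; axes as the scale's. The pegs are 13 mm thick and 14 mm tall, the upper 8 mm tapering to 5 mm.
- platter: Loose stainless weighing platter, 0.4 kg, flat on the slab. Plate 150 (x) by 190 mm (y), top at z = 22 mm, skirt round it, four square bushes beneath (16 mm openings, 15 mm deep, at x +-55, y +-60, lower face z = 3 mm) that go over the pegs and rest on the deck. A straight backstop lip stands along the +x edge. Origin: centre of the skirt's lower edge, z up.
- platter_top (a point): Centre of the platter's flat top face (x +-75, y +-95 mm around it); axes as the platter's.
- platter_lip (a point): Middle of the lip's top edge. The lip stands just outside the plate: 10 mm thick (x 75 to 85 mm from the platter's origin), 130 mm long (y), top at z = 54 mm, 32 mm above the plate. The platter can be carried by pinching the lip's middle across its thickness.
- dish: Open white stoneware dish, empty, 105 mm (x) by 150 mm (y) by 48 mm high, walls and floor 8 mm thick (inside 89 x 134 mm, 40 mm deep), about 0.55 kg, straight sides; it can be carried by pinching the middle of one long wall. Origin: centre of its underside, y along its length, z up. The same either way round.
- chocolate: Dark brown bar of baking chocolate, 110 mm (x) by 32 mm (y), 34 mm high with the low relief on top (the body 30 mm), 0.14 kg, lying flat on the slab. Origin: centre of its underside, x along its length, z up.
- chocolate_mid (a point): Centre of the bar, 15 mm above its underside.
- tare (a joint): Travel of the tare key: 0 up, 0.004 m fully down; it is pressed straight down and springs back. About 1.4 N starts it, 5 N takes it fully down; it counts from 0.003 m.
- tare_top (a point): Middle of the tare key's top: 22 x 36 mm key in the control panel at x = -125, y = -62 mm from the scale's origin, 39 mm above the scale's underside.
- syrup: Bystander: amber syrup bottle, 64 mm across, 170 mm tall, standing. Origin: centre of its underside.
- bowl: Bystander: white bowl, 140 mm across, 65 mm high. Origin: centre of its underside.
- spatula: Bystander: wooden-handled spatula, 240 mm long, lying. Origin: underside, along its length x.
Mind the look-alikes: they are no part of the job. Leave any red look-alike of the dish alone.

How it is judged (in metres and radians):
On the way, in this order (a step that is already met when the one before it is completed fails the run):
1. the platter is fully home on the pegs, lip at the rear, and let go (horizontal distance between platter and scale_seat below 0.006 m and z of platter in the frame of scale_seat between -0.004 and 0.004 m and x of platter_lip in the frame of scale above 0.07 m and angle between platter's own z axis and vertical below 0.04 rad and contact force between the fingers and platter below 0.3 N), for 0.2 s.
2. the empty dish stands in the middle of the platter, square to it, and is let go (horizontal distance between platter and scale_seat below 0.006 m and z of platter in the frame of scale_seat between -0.004 and 0.004 m and x of platter_lip in the frame of scale above 0.07 m and angle between platter's own z axis and vertical below 0.04 rad and x of dish in the frame of platter_top between -0.012 and 0.012 m and y of dish in the frame of platter_top between -0.012 and 0.012 m and z of dish in the frame of platter_top between -0.004 and 0.004 m and angle between the x axis of dish and the x axis of platter, either way round below 0.14 rad and angle between dish's own z axis and vertical below 0.05 rad and contact force between the fingers and dish below 0.3 N and not (x of chocolate_mid in the frame of dish between -0.035 and 0.035 m and y of chocolate_mid in the frame of dish between -0.035 and 0.035 m and z of chocolate_mid in the frame of dish between 0.012 and 0.034 m)), for 0.2 s.
3. the tare key is fully pressed with only the empty dish on the platter (value of joint tare above 0.003 m and horizontal distance between platter and scale_seat below 0.006 m and z of platter in the frame of scale_seat between -0.004 and 0.004 m and x of platter_lip in the frame of scale above 0.07 m and angle between platter's own z axis and vertical below 0.04 rad and x of dish in the frame of platter_top between -0.012 and 0.012 m and y of dish in the frame of platter_top between -0.012 and 0.012 m and z of dish in the frame of platter_top between -0.004 and 0.004 m and angle between the x axis of dish and the x axis of platter, either way round below 0.14 rad and angle between dish's own z axis and vertical below 0.05 rad and horizontal distance between chocolate_mid and dish above 0.1 m), for 0.05 s.
At the end, for the whole second after the job is handed in: Platter home on the pegs (4 mm in height, 6 mm sideways), lip at the rear; dish flat on it, within 12 mm of its centre along each axis and 0.14 rad of square; chocolate flat in the dish, its centre within 35 mm of the dish's along each axis; tare key up; all at rest (horizontal distance between platter and scale_seat below 0.006 m and z of platter in the frame of scale_seat between -0.004 and 0.004 m and x of platter_lip in the frame of scale above 0.07 m and angle between platter's own z axis and vertical below 0.04 rad and x of dish in the frame of platter_top between -0.012 and 0.012 m and y of dish in the frame of platter_top between -0.012 and 0.012 m and z of dish in the frame of platter_top between -0.004 and 0.004 m and angle between the x axis of dish and the x axis of platter, either way round below 0.14 rad and angle between dish's own z axis and vertical below 0.05 rad and x of chocolate_mid in the frame of dish between -0.035 and 0.035 m and y of chocolate_mid in the frame of dish between -0.035 and 0.035 m and z of chocolate_mid in the frame of dish between 0.012 and 0.034 m and linear speed of each of platter, dish, chocolate below 0.02 m/s and value of joint tare below 0.001 m); the robot touches nothing.
It fails at once if the tare key is pressed again with the chocolate in the dish (value of joint tare above 0.002 m and x of chocolate_mid in the frame of dish between -0.035 and 0.035 m and y of chocolate_mid in the frame of dish between -0.035 and 0.035 m and z of chocolate_mid in the frame of dish between 0.012 and 0.034 m).
It fails at once if the platter, dish or chocolate is dropped or flung (moves faster than 0.5 m/s with no finger on it; a fall of about 13 mm) ((linear speed of platter above 0.5 m/s and contact force between the fingers and platter below 0.1 N) or (linear speed of dish above 0.5 m/s and contact force between the fingers and dish below 0.1 N) or (linear speed of chocolate above 0.5 m/s and contact force between the fingers and chocolate below 0.1 N)).
It fails at once if a bystander (bottle, bowl, spatula) is shifted by more than 30 mm (distance of any of syrup, bowl, spatula from where it was at the start of the episode above 0.03 m).
It also fails if it takes over 72 s, if anything falls off the work surface, if the arm or the gripper's body presses on something with over 40 N, if the wrist force passes 120 N, or if a joint passes its speed limit or range.

ROBOT

A 6-joint arm with a two-finger parallel gripper is mounted at the origin on the work surface. World frame = base frame: x ahead of the robot, y to its left, z up, the work surface at z = 0. Lengths are in mm, angles in rad, forces in N, time in s.
With the tool pointing down it reaches from about 350 to 975 mm from the base axis. Payload 7.1 kg.
Tool frame: the origin (TCP) lies midway between the tips of the shut fingers; the grasp point (between the pads) lies 19 mm behind it (ctrl.grasp_offset is the distance from the TCP to the grasp point, in mm); z points along the fingers, y is the line along which they close (so a half turn about z gives the same grasp; the last joint's range is limited). The gripper opens to 88 mm and grips with 3 to 60 N. Pads are 20 mm wide; open, the fingers measure 115 mm over their backs; the gripper's body (75 mm by 178 mm) begins 61 mm behind the grasp point.
Start: joints at [1.239, 0.423, 1.63, -0, 1.089, -0.019], TCP at [192.296, 594.666, 222.675] pointing down, gripper open.
Joint ranges: [-3, 3], [-0.9, 2.11], [0.09, 2.58], [-1.31, 4.45], [0.11, 2.69], [-2.54, 2.54]. Speed limits (rad/s): [2.39, 2.39, 3.01, 3.14, 3.14, 3.14].

INTERFACE

Orientations are given as a rotation vector (axis times angle).
In Python, from workcell import sensors, viewer, ctrl gives the robot as it stands. The module is installed in compiled form; this text tells all that it offers.
- The arm moves only by the shell command python3 -m handwheel 'ROWS'. ROWS is JSON, a list of rows, each a list of 7 numbers: the shift along the tool's x, y, z in mm, then the turn, a rotation vector about the tool's x, y, z in rad, then the closure, from 0 (fully open) to 1 (shut). In form: [[x, y, z, rx, ry, rz, jaw], ...]. A call has 1 to 10 rows; each row shifts and turns the commanded pose from where the row before left it, along the tool's axes as they then stand; what a row does not reach is not made up. A row lasts 1/8 s, in which the tool goes at most 62.5 mm and 10.7 degrees, less where a joint would pass 70% of its speed; a pose out of reach is approached as far as the arm can. A call is refused whole if a number of a shift passes 62.5 or a number of a turn 0.188, either way. A call with a gripper value outside its range is refused whole. The fingers move at their own pace and stop on an object; the grip force is fixed at half the most. Time passes only in rows, so rows that do not move let the fingers close. It gives the time, the measured TCP pose, the force, the opening and the grip force at its end, in the units of the state.
- sensors.get_obs(): the state, without advancing time (a new reading comes with each control period).
- viewer.get_image(name): name is "scene" or "side" or "wrist"; returns a dict with "frame" (420x560x3 uint8, blue, green, red), "fov_y" (degrees; the focal length in pixels is half the picture's height over the tangent of half this angle, whatever the lens; pixels are square), "cx", "cy" (the principal point, pixels), "R" (3x3) and "t" (3): a world point X has camera coordinates R X + t. Camera axes: x right, y down, z forward; pixel columns grow to the right and rows downward; lengths in mm; the calibration is good to about 2 mm. The wrist camera is an equidistant fisheye: a pixel r from the principal point sees the ray r / f radians off the axis. A picture is of the moment at which its call begins. There is no depth.
- ctrl.close_job(): hands the job in; it is judged then, once.
The state is a dict: "t": time; "qpos": joint angles; "qvel": joint speeds; "joint_torque": joint torques, N m; "ee_pos": TCP position; "orientation": TCP orientation; "ft_force": force on the tool from outside, world axes, zero at the start; "moment": the same for the moment, N m; "width": finger opening in mm; "grasp_force": force on a finger pad.
Only numpy, scipy, OpenCV 4.12 (cv2) and the standard library are available. Lean on these libraries where they do the work, as an engineer would, in place of code of your own. Each camera call takes 0.05 s, during which the arm holds its last target. There are 200 camera calls.

## Working session

There is one attempt and no reset: what is moved stays moved. The work goes in short steps, Python scripts to look and compute and a shell command to move; the robot and the scene stay as the last step left them, time stands still between calls to the robot, and variables do not carry over. Pictures are saved under pics/ and viewed, at most 10 in all, crops included, and the job is handed in when it is done.

```bash
mkdir -p pics
cat > h.py <<'E'
import numpy as np, cv2
from scipy.spatial.transform import Rotation as Ro
from workcell import sensors, viewer, ctrl
def grab(n,f):
    d=viewer.get_image(n); cv2.imwrite('pics/'+f+'.png',d['frame'])
    np.savez('pics/'+f+'.npz',**{k:d[k] for k in('fov_y','cx','cy','R','t')}); return d
def ray(f,u,v,fish):
    d=np.load('pics/'+f+'.npz'); F=210/np.tan(np.radians(float(d['fov_y'])/2))
    x,y=(u-d['cx'])/F,(v-d['cy'])/F
    if fish:
        r=np.hypot(x,y)+1e-12; c=np.array([x/r*np.sin(r),y/r*np.sin(r),np.cos(r)])
    else: c=np.array([x,y,1.])
    R,t=d['R'],d['t']; return -R.T@t, R.T@c
def at(f,u,v,z,fish=False):
    o,k=ray(f,u,v,fish); return (o+k*(z-o[2])/k[2]).round(1)
def proj(f,X,fish=False):
    d=np.load('pics/'+f+'.npz'); F=210/np.tan(np.radians(float(d['fov_y'])/2))
    c=d['R']@np.array(X,float)+d['t']
    if fish:
        h=np.hypot(c[0],c[1]); a=np.arctan2(h,c[2]); p=c[:2]/h*a
    else: p=c[:2]/c[2]
    return (p*F+[d['cx'],d['cy']]).round(1)
def rel(pos):  # tool-frame shift to world pos of TCP
    s=sensors.get_obs(); return (Ro.from_rotvec(s['orientation']).inv().apply(np.array(pos)-s['ee_pos'])).round(1)
E
python3 - <<'E'
from h import *
for n in('scene','side','wrist'):
    d=grab(n,n+'0'); print(n,d['fov_y'],(-d['R'].T@d['t']).round())
a=[cv2.imread(f'pics/{n}0.png') for n in('scene','side')]
s=sensors.get_obs(); print(s); print(Ro.from_rotvec(s['orientation']).as_matrix().round(3))
E
```

```text
scene 44.36352795055384 [1143. -785.  997.]
side 42.94126302278683 [  56. -961.  900.]
wrist 65.70646984690485 [120. 618. 384.]
{'t': 0.15, 'qpos': array([ 1.23897484e+00,  4.23670706e-01,  1.63048905e+00, -4.39917395e-06,
        1.08861468e+00, -1.89824206e-02]), 'qvel': array([-0.00202642, -0.00087514, -0.00296581, -0.00012686, -0.00095249,
       -0.00090842]), 'joint_torque': array([-9.23141397e-05, -5.44986856e+01, -2.73921847e+01,  6.43336424e-02,
        2.04132922e-02, -4.21292543e-05]), 'ee_pos': array([192.17764404, 594.27145097, 222.0868802 ]), 'orientation': array([-4.89370241e-01, -3.10303822e+00,  1.82881128e-03]), 'ft_force': array([0.16149661, 0.71362719, 0.12601769]), 'moment': array([ 0.00794997, -0.01313424, -0.02915358]), 'grasp_force': 0.0, 'width': 87.77071358404969}
[[-0.951  0.308 -0.   ]
 [ 0.308  0.951 -0.001]
 [ 0.    -0.001 -1.   ]]
```

View pics/scene0.png

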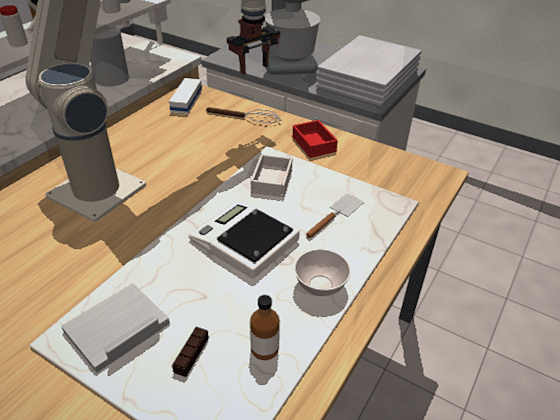

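View pics/wrist0.png

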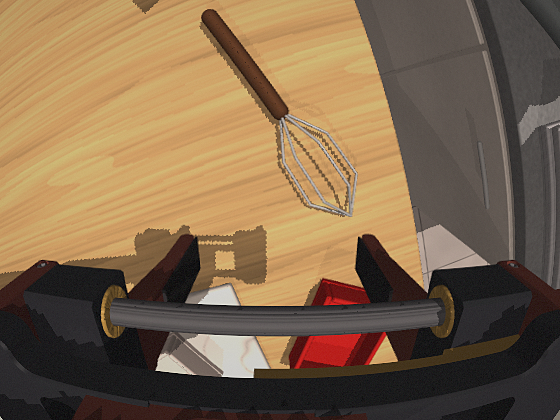

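The scene picture shows the platter at about (115,325), the bar at (191,350), the scale at (245,235), the dish at (272,175), and the red look-alike at (315,138). The wrist view shows only the whisk and the red dish. Next I'll enlarge the scene and side pictures.

Run:
```python
from h import *
a=cv2.imread('pics/scene0.png')[140:400,25:425]; cv2.imwrite('pics/sc2.png',cv2.resize(a,None,fx=2,fy=2,interpolation=cv2.INTER_CUBIC))
a=cv2.imread('pics/side0.png'); cv2.imwrite('pics/sd2.png',cv2.resize(a,(800,600),interpolation=cv2.INTER_CUBIC))
```

```text
(no output)
```

View pics/sc2.png

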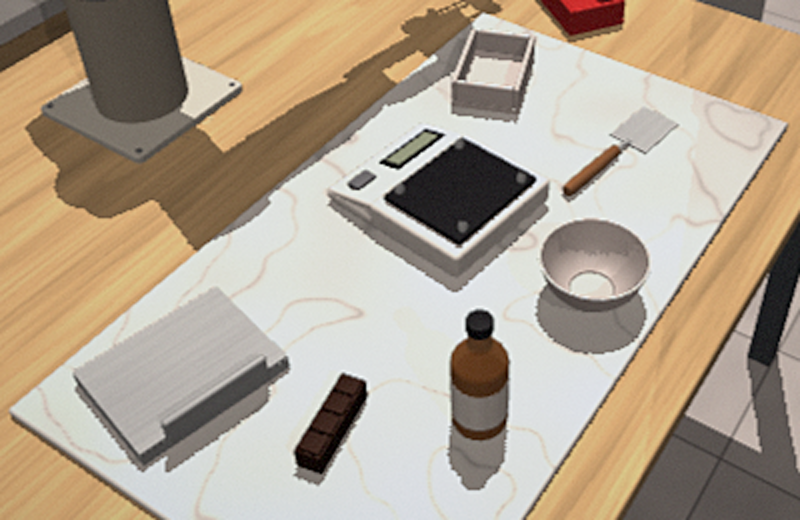

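View pics/sd2.png

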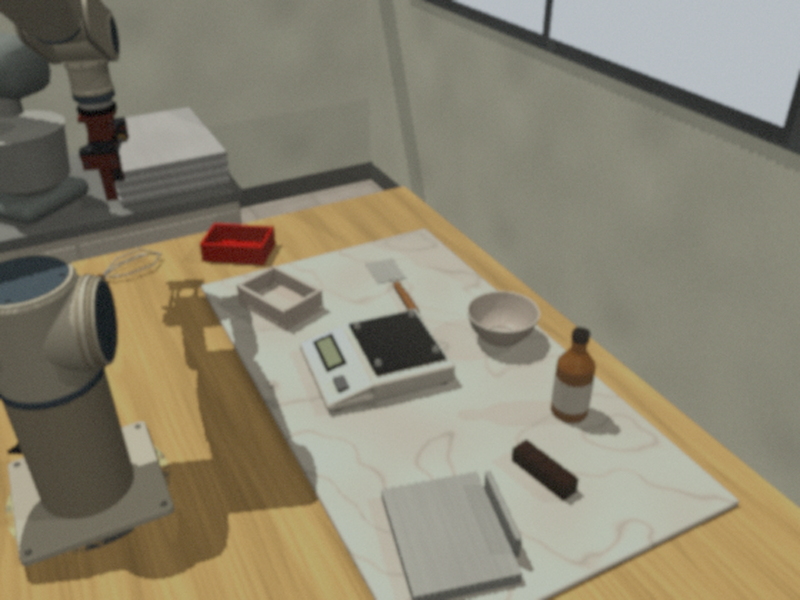

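Run:
```python
from h import *
c=lambda x,y,z: at('scene0',25+x/2,140+y/2,z)
s=lambda x,y,z: at('side0',x*.7,y*.7,z)
def show(n,f,P,z):
    print(n,[tuple(f(x,y,z)[:2].tolist()) for x,y in P], np.mean([f(x,y,z)[:2] for x,y in P],0).round(1))
show('pegs',c,[(460,144),(521,178),(462,226),(400,187)],79)
show('pegs s',s,[(359,319),(403,315),(436,351),(378,367)],79)
show('tare',c,[(363,179)],51); show('tare s',s,[(341,382)],51)
show('dish',c,[(478,30),(535,37),(522,80),(454,75)],60)
show('dish s',s,[(237,291),(276,268),(322,294),(286,318)],60)
show('choc',c,[(343,375),(367,383),(322,464),(297,457)],45)
show('choc s',s,[(524,441),(578,483),(567,497),(513,453)],40)
show('plat',c,[(216,290),(77,372),(143,455)],34)
show('lip ends',c,[(163,430),(270,357)],66)
show('plat s',s,[(384,497),(478,475),(520,583),(404,594)],34)
show('lip s',s,[(487,473),(518,542)],66)
show('syrup',c,[(480,425)],12);show('bowl',c,[(593,290)],20)
```

```text
pegs [(525.8, 106.6), (632.7, 93.1), (617.5, -24.4), (509.0, -8.7)] [571.2  41.6]
pegs s [(523.5, 120.2), (602.7, 93.3), (602.6, -33.2), (491.8, -26.1)] [555.2  38.6]
tare [(438.0, 0.5)] [438.    0.5]
tare s [(431.5, -1.8)] [431.5  -1.8]
dish [(377.8, 377.1), (464.8, 410.9), (507.5, 301.2), (414.3, 254.9)] [441.1 336. ]
dish s [(355.9, 352.0), (457.2, 400.7), (505.1, 260.3), (410.9, 214.1)] [432.3 306.8]
choc [(618.5, -266.6), (648.0, -260.7), (672.1, -367.5), (644.7, -375.1)] [ 645.8 -317.5]
choc s [(635.9, -259.5), (655.8, -370.1), (624.3, -384.5), (605.3, -273.5)] [ 630.3 -321.9]
plat [(400.4, -244.5), (356.4, -420.3), (500.5, -456.1)] [ 419.1 -373.6]
lip ends [(516.8, -434.8), (546.0, -302.8)] [ 531.4 -368.8]
plat s [(388.6, -255.8), (535.3, -282.8), (481.9, -470.8), (338.5, -415.3)] [ 436.1 -356.2]
lip s [(531.5, -310.6), (500.5, -434.9)] [ 516.  -372.8]
syrup [(772.4, -219.7)] [ 772.4 -219.7]
bowl [(785.9, 19.7)] [785.9  19.7]
```

```bash
cat >> h.py <<'E'
def plan(pos,yaw,N):
    """yaw = world angle of tool y. prints identical row to repeat N times"""
    s=sensors.get_obs(); M=Ro.from_rotvec(s['orientation']).as_matrix()
    cur=np.arctan2(M[1,1],M[0,1]); d=(yaw-cur+np.pi)%(2*np.pi)-np.pi
    th=-d/N; p=M.T@(np.array(pos,float)-s['ee_pos'])
    S=sum(Ro.from_rotvec([0,0,k*th]).as_matrix() for k in range(N)); r=np.linalg.solve(S,p)
    path=[s['ee_pos']]; Q=M.copy()
    for k in range(N): path.append(path[-1]+Q@r); Q=Q@Ro.from_rotvec([0,0,th]).as_matrix()
    path=np.array(path); rad=np.hypot(path[:,0],path[:,1])
    print('row',r.round(1),'rz',round(th,4),'x',N,'rad',rad.min().round(),rad.max().round(),'mid',path[N//2].round(),'tilt',M[2].round(4))
def st():
    s=sensors.get_obs(); M=Ro.from_rotvec(s['orientation']).as_matrix()
    print('t',round(s['t'],2),'pos',s['ee_pos'].round(1),'yaw',round(float(np.arctan2(M[1,1],M[0,1])),4),'F',s['ft_force'].round(1),'w',round(s['width'],1),'g',round(s['grasp_force'],1),'q6',s['qpos'][5].round(2))
E
python3 - <<'E'
from h import *
d=np.load('pics/wrist0.npz'); M=Ro.from_rotvec(sensors.get_obs()['orientation']).as_matrix()
print('axis tool',(M.T@d['R'][2]).round(3),'right',(M.T@d['R'][0]).round(3))
tx=np.array([np.sin(.23),np.cos(.23),0])
T=np.array([529,-370,230])-tx*110; print(T)
for N in(18,20): plan(T,-.23,N)
E
```

```text
axis tool [-0.275 -0.002  0.961] right [0.    1.    0.002]
[ 503.92247241 -477.10330345  230.        ]
row [-65.6 -18.3  -0.4] rz 0.0827 x 18 rad 565.0 694.0 mid [557. 119. 226.] tilt [ 0.     -0.0012 -1.    ]
row [-59.1 -16.2  -0.3] rz 0.0744 x 20 rad 565.0 694.0 mid [557. 119. 226.] tilt [ 0.     -0.0012 -1.    ]
```

Run:
```python
from h import *
tx=np.array([np.sin(.23),np.cos(.23),0])
plan(np.array([525,-370,200])-tx*15,-.23,20)
```

```text
row [-55.3 -12.7   1.2] rz 0.0744 x 20 rad 573.0 648.0 mid [548. 169. 211.] tilt [ 0.     -0.0012 -1.    ]
```

```bash
python3 -m handwheel '[[-55.3,-12.7,1.2,0,0,0.0744,0],[-55.3,-12.7,1.2,0,0,0.0744,0],[-55.3,-12.7,1.2,0,0,0.0744,0],[-55.3,-12.7,1.2,0,0,0.0744,0],[-55.3,-12.7,1.2,0,0,0.0744,0],[-55.3,-12.7,1.2,0,0,0.0744,0],[-55.3,-12.7,1.2,0,0,0.0744,0],[-55.3,-12.7,1.2,0,0,0.0744,0],[-55.3,-12.7,1.2,0,0,0.0744,0],[-55.3,-12.7,1.2,0,0,0.0744,0]]'
python3 - <<'E'
from h import *
grab('wrist','wsc')
E
python3 -m handwheel '[[-55.3,-12.7,1.2,0,0,0.0744,0],[-55.3,-12.7,1.2,0,0,0.0744,0],[-55.3,-12.7,1.2,0,0,0.0744,0],[-55.3,-12.7,1.2,0,0,0.0744,0],[-55.3,-12.7,1.2,0,0,0.0744,0],[-55.3,-12.7,1.2,0,0,0.0744,0],[-55.3,-12.7,1.2,0,0,0.0744,0],[-55.3,-12.7,1.2,0,0,0.0744,0],[-55.3,-12.7,1.2,0,0,0.0744,0],[-55.3,-12.7,1.2,0,0,0.0744,0]]'
python3 - <<'E'
from h import *
st(); grab('wrist','wpl')
a=np.hstack([cv2.resize(cv2.imread(f'pics/{n}.png'),(400,300)) for n in('wsc','wpl')])
E
```

```text
t: 1.4
ee_pos: [549.1, 167.9, 210.5]
orientation: [1.587, 2.711, 0.0]
ft_force: [0.3, -0.0, -0.4]
width: 87.7
grasp_force: 0.0
t: 2.7
ee_pos: [522.1, -385.8, 198.4]
orientation: [-2.464, -1.949, -0.0]
ft_force: [0.5, 0.3, -0.3]
width: 88.0
grasp_force: 0.0
t 2.7 pos [ 522.1 -385.8  198.4] yaw -0.2321 F [ 0.5  0.3 -0.3] w 88.0 g 0.0 q6 -0.42
```

View pics/wpl.png

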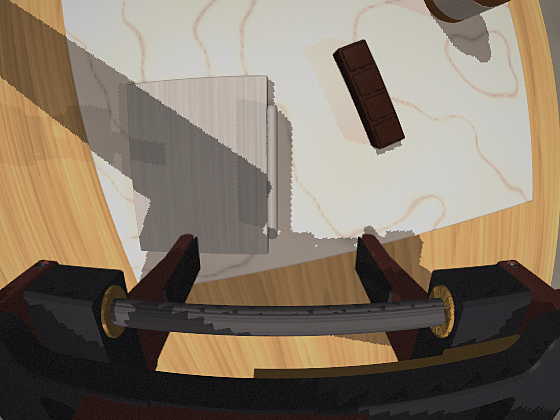

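The wrist view shows the lip's top from about (272,105) to (273,233) and the plate corners at (130,83), (268,76) and (140,250). The bar's top corners are at about (333,48), (366,40), (404,137) and (378,148).

```bash
python3 - <<'E'
from h import *
w=lambda u,v,z: at('wpl',u,v,z,True)[:2]
L=[w(272,105,66),w(273,234,66)]; print('lip',L,np.mean(L,0),np.hypot(*(L[0]-L[1])),'yaw',-np.arctan2(*(L[0]-L[1])))
P=[w(130,83,34),w(268,76,34),w(268,252,34),w(140,250,34)]; print(P,np.mean(P,0))
C=[w(333,48,42),w(366,40,42),w(404,137,42),w(378,148,42)]; print('choc',C,np.mean(C,0))
E
python3 - <<'E'
import cv2
a=cv2.imread('pics/wsc.png')[0:300,80:480]; cv2.imwrite('pics/wsc2.png',cv2.resize(a,None,fx=2,fy=2,interpolation=cv2.INTER_CUBIC))
E
```

```text
lip [array([ 535.2, -305.1]), array([ 507.5, -424.4])] [ 521.35 -364.75] 122.47358898962662 yaw -0.22814523646921142
[array([ 395.6, -239.6]), array([ 537.7, -274.9]), array([ 493.8, -456.1]), array([ 346.7, -422.6])] [ 443.45 -348.3 ]
choc [array([ 605.9, -261.5]), array([ 641. , -258.7]), array([ 660.1, -362.8]), array([ 629.9, -368.6])] [ 634.225 -312.9  ]
```

View pics/wsc2.png

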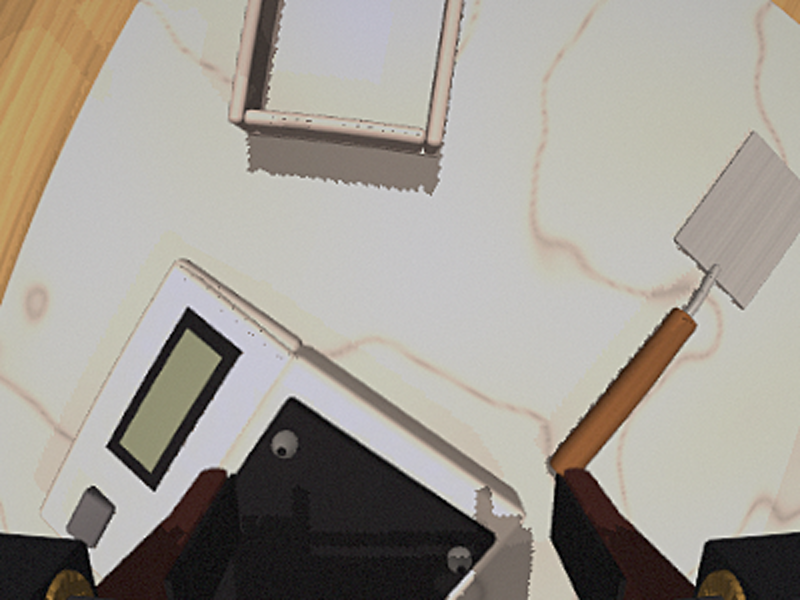

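The wrist view from above the scale shows its two +y pegs at crop (284,446) and (459,560), the tare key at (92,515), and the dish's near rim corners at about (233,121) and (432,148).

Run:
```python
from h import *
w=lambda u,v,z: at('wsc',80+u/2,v/2,z,True)[:2]
a,b=w(284,446,79),w(459,560,79); d=b-a; print('pegs',a,b,np.hypot(*d),np.arctan2(d[1],d[0]))
y=np.arctan2(d[1],d[0]); n=np.array([-np.sin(y),np.cos(y)]); print('centre',(a+b)/2-60*n)
c,e=w(182,262,57),w(296,350,57)
t=w(92,515,51); print('tare',t); 
X=np.array([np.cos(y),np.sin(y)]); print('centre from tare',t+125*X+62*n)
for f,s in(('scene0',lambda x,y,z:at('scene0',25+x/2,140+y/2,z)),):
    P=[s(*q,79)[:2] for q in[(460,144),(521,178),(462,226),(400,187)]]
c1,c2=w(232,122,60),w(440,150,60); print('dish',c1,c2)
c1,c2=w(253,-0,60),w(236,122,60);print(c1,c2)
```

```text
pegs [515.6 116.3] [621.9 104.2] 106.98644773988896 -0.11334094718331941
centre [561.96409379  50.63497273]
tare [432.8   6.5]
centre from tare [564.01007657  53.96489025]
dish [417.1 241. ] [512.1 275.6]
[394.4 300.7] [418.9 241.9]
```

```bash
cat > deck.py <<'E'
from h import *
import sys
def deck(f,box,thr=60):
    g=cv2.cvtColor(cv2.imread(f'pics/{f}.png'),cv2.COLOR_BGR2GRAY); m=np.zeros_like(g); x0,y0,x1,y1=box
    m[y0:y1,x0:x1]=(g[y0:y1,x0:x1]<thr)*255
    cs,_=cv2.findContours(m,cv2.RETR_EXTERNAL,cv2.CHAIN_APPROX_NONE); c=max(cs,key=cv2.contourArea)
    h=cv2.convexHull(c); e=.005
    while len(q:=cv2.approxPolyDP(h,e*cv2.arcLength(h,True),True))>4: e+=.003
    m2=np.zeros_like(g); cv2.fillPoly(m2,[h],255); m2=cv2.erode(m2,np.ones((3,3)))
    n,l,s,cen=cv2.connectedComponentsWithStats(((m2>0)&(m==0)).astype(np.uint8))
    pk=[(cen[i].round(1).tolist(),int(s[i,4])) for i in range(1,n) if s[i,4]>6]
    return q[:,0].astype(float),pk
if __name__=='__main__':
  for f,b in(('scene0',(185,195,305,260)),('side0',(240,210,320,270))):
    q,pk=deck(f,b); W=np.array([at(f,u+.0,v,67)[:2] for u,v in q]); print(f,q.tolist(),W.tolist(),W.mean(0).round(1))
    print([np.hypot(*(W[i]-W[i-1])).round(1) for i in range(4)])
    for p,a in pk: print(' peg',p,a,at(f,*p,75)[:2])
E
python3 deck.py
```

```text
scene0 [[292.0, 229.0], [258.0, 259.0], [218.0, 240.0], [257.0, 210.0]] [[640.6, 114.1], [626.8, -29.5], [500.4, -28.7], [517.6, 128.5]] [571.4  46.1]
[np.float64(123.8), np.float64(144.3), np.float64(126.4), np.float64(158.1)]
 peg [254.7, 212.9] 7 [524.6 106.9]
 peg [285.1, 228.6] 23 [628.7  97.7]
 peg [224.6, 234.8] 11 [508.3  -9.9]
 peg [256.0, 252.7] 24 [614.6 -20.2]
side0 [[290.0, 222.0], [309.0, 250.0], [264.0, 261.0], [246.0, 228.0]] [[626.5, 92.2], [610.2, -39.7], [489.8, -26.4], [508.4, 122.6]] [558.7  37.2]
[np.float64(121.9), np.float64(132.9), np.float64(121.1), np.float64(150.2)]
 peg [250.1, 229.1] 12 [511.6 102.5]
 peg [303.4, 244.6] 20 [603.4 -22.6]
 peg [264.3, 253.4] 31 [499.4  -8.7]
```

Run:
```python
from h import *
plan([560,15,250],-.12,8)
```

```text
row [50.9 -4.4 -6.6] rz -0.0148 x 8 rad 559.0 650.0 mid [ 546. -189.  224.] tilt [-3.e-03 -2.e-04 -1.e+00]
```

```bash
python3 -m handwheel '[[50.9,-4.4,-6.6,0,0,-0.0148,0],[50.9,-4.4,-6.6,0,0,-0.0148,0],[50.9,-4.4,-6.6,0,0,-0.0148,0],[50.9,-4.4,-6.6,0,0,-0.0148,0],[50.9,-4.4,-6.6,0,0,-0.0148,0],[50.9,-4.4,-6.6,0,0,-0.0148,0],[50.9,-4.4,-6.6,0,0,-0.0148,0],[50.9,-4.4,-6.6,0,0,-0.0148,0],[0,0,0,0,0,0,0],[0,0,0,0,0,0,0]]'
python3 - <<'E'
from deck import *
st(); grab('wrist','w2')
for z in(75,): print('deck exp px',[proj('w2',[560+x,43+y,67],True) for x,y in((67,80),(67,-80),(-67,-80),(-67,80))])
q,pk=deck('w2',(100,0,460,290)); W=np.array([at('w2',u,v,67,True)[:2] for u,v in q]); print(q,W,W.mean(0))
for p,a in pk: print(p,a,at('w2',*p,75,True)[:2])
E
```

```text
t: 4.0
ee_pos: [559.9, 22.5, 251.2]
orientation: [-2.341, -2.095, 0.001]
ft_force: [0.4, 0.4, -0.4]
width: 87.6
grasp_force: 0.0
t 4.0 pos [559.9  22.5 251.2] yaw -0.1106 F [ 0.4  0.4 -0.4] w 87.6 g 0.0 q6 0.13
deck exp px [array([331.2,  83.1]), array([342.1, 225.8]), array([226.6, 237.9]), array([205.6,  97.5])]
[[219.  85.]
 [341.  88.]
 [334. 227.]
 [221. 226.]] [[509.1 134.2]
 [637.1 117. ]
 [617.5 -37.3]
 [488.8 -21.8]] [563.125  48.025]
[226.3, 102.4] 114 [515.8 114. ]
[331.1, 103.4] 110 [623.4 101.1]
[228.5, 211.8] 113 [501.7  -3.4]
[326.9, 212.5] 109 [609.4 -16.2]
```

View pics/w2.png

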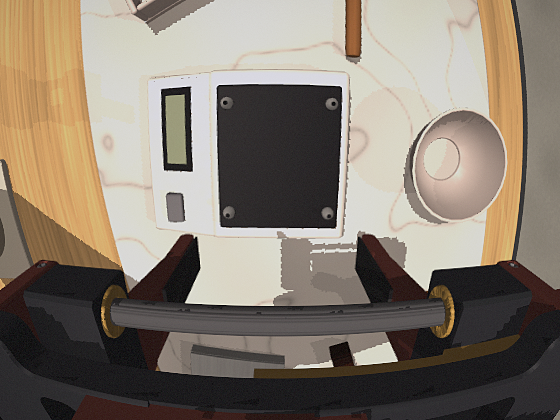

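The wrist view shows all four pegs, at (226,102), (331,103), (228,212) and (327,212), and the tare key at (175,207). That puts the scale centre at about (562.6,48.2) with yaw -0.12. Next I go to the lip.

Run:
```python
from h import *
w=lambda u,v,z: at('w2',u,v,z,True)[:2]
print('tare',w(175,207,51),'bowl',w(460,165,77)); plan([521.3,-365.5,90],-.235,10)
```

```text
tare [432.4   2.4] bowl [773.6  23.6]
row [-38.9   2.7  16.1] rz 0.0123 x 10 rad 558.0 637.0 mid [ 547. -172.  171.] tilt [-4.e-04 -7.e-04 -1.e+00]
```

```bash
python3 -m handwheel '[[-38.9,2.7,16.1,0,0,0.0123,0],[-38.9,2.7,16.1,0,0,0.0123,0],[-38.9,2.7,16.1,0,0,0.0123,0],[-38.9,2.7,16.1,0,0,0.0123,0],[-38.9,2.7,16.1,0,0,0.0123,0],[-38.9,2.7,16.1,0,0,0.0123,0],[-38.9,2.7,16.1,0,0,0.0123,0],[-38.9,2.7,16.1,0,0,0.0123,0],[-38.9,2.7,16.1,0,0,0.0123,0],[-38.9,2.7,16.1,0,0,0.0123,0]]'; python3 -m handwheel '[[0,0,0,0,0,0,0],[0,0,0,0,0,0,0.4]]'
python3 - <<'E'
from h import *
st(); plan([521.3,-365.5,41],-.235,3)
grab('wrist','w3')
for X in([521.3,-365.5,66],[536.6,-302.2,66],[506,-428.8,66]): print(proj('w3',X,True))
g=cv2.cvtColor(cv2.imread('pics/w3.png'),cv2.COLOR_BGR2GRAY); print([g[r,250:300:2].tolist() for r in(150,175)])
E
```

```text
t: 5.3
ee_pos: [520.7, -368.0, 89.6]
orientation: [-2.468, -1.943, 0.0]
ft_force: [0.2, 1.0, 0.6]
width: 87.6
grasp_force: 0.0
t: 5.55
ee_pos: [521.3, -365.8, 90.2]
orientation: [-2.467, -1.943, 0.0]
ft_force: [0.8, -0.0, 0.8]
width: 80.8
grasp_force: 0.0
t 5.55 pos [ 521.3 -365.8   90.2] yaw -0.2364 F [ 0.8 -0.   0.8] w 80.8 g 0.0 q6 -0.39
row [ 0.1  0.  16.4] rz -0.0005 x 3 rad 637.0 637.0 mid [ 521. -366.   74.] tilt [ 5.e-04 -8.e-04 -1.e+00]
[279.  236.2]
[279.3 129.1]
[278.8 321.3]
[[191, 187, 190, 197, 194, 189, 193, 195, 194, 187, 142, 179, 189, 201, 197, 185, 155, 128, 113, 150, 147, 145, 142, 137, 131], [194, 188, 184, 197, 197, 189, 192, 194, 195, 185, 132, 179, 190, 202, 192, 184, 157, 129, 121, 146, 146, 148, 147, 144, 143]]
```

```bash
python3 -m handwheel '[[0,0,16.4,0,0,0,0.4],[0,0,16.4,0,0,0,0.6],[0,0,16.4,0,0,0,0.6],[0,0,0,0,0,0,0.8],[0,0,0,0,0,0,1],[0,0,0,0,0,0,1],[0,0,0,0,0,0,1],[0,0,0,0,0,0,1]]'; python3 -m handwheel '[[0,0,-5,0,0,0,1],[0,0,-10,0,0,0,1],[0,0,-20,0,0,0,1],[0,0,-30,0,0,0,1],[0,0,-40,0,0,0,1],[0,0,0,0,0,0,1]]'
python3 - <<'E'
from h import *
st(); grab('wrist','w4'); plan([642.0,38.6,146],-.12,12)
s=sensors.get_obs(); print(s['moment'])
E
```

```text
t: 6.6
ee_pos: [522.2, -365.5, 41.9]
orientation: [2.466, 1.946, -0.0]
ft_force: [-2.1, 0.3, 3.5]
width: 9.9
grasp_force: 30.0
t: 7.35
ee_pos: [524.4, -367.0, 150.8]
orientation: [2.46, 1.941, 0.003]
ft_force: [0.7, 0.0, -4.3]
width: 9.9
grasp_force: 30.0
t 7.35 pos [ 524.4 -367.   150.8] yaw -0.2346 F [ 0.7  0.  -4.3] w 9.9 g 30.0 q6 -0.39
row [35.   3.6  0.2] rz -0.0096 x 12 rad 611.0 643.0 mid [ 588. -165.  147.] tilt [-0.0015  0.0038 -1.    ]
[-0.12965635 -0.13623596  0.01217384]
```

View pics/w4.png

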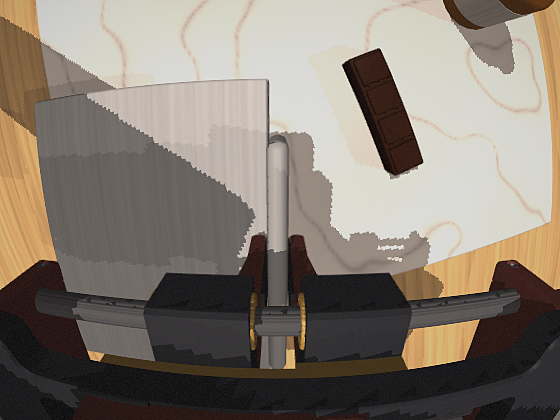

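The lip is held at mid-length. The platter's far corners show at (37,103) and (268,80), and the lip end at (278,135). I'll check the sag and offset by projecting the model.

Run:
```python
from h import *
from scipy.optimize import least_squares
s=sensors.get_obs(); M=Ro.from_rotvec(s['orientation']).as_matrix(); T=s['ee_pos']
# platter axes in tool: X=tool y, Y=tool x, Z=-tool z
B=np.array([[0,1,0],[1,0,0],[0,0,-1.]]).T
def pts(p):
    dx,dy,pitch,yaw,dz=p; out=[]
    for q in([-75,95,22],[75,95,22],[80,65,54]):
        v=Ro.from_euler('yz',[pitch,yaw]).apply(np.array(q)-[80,0,54])
        out.append(T+M@(B@(v+[dx,dy,24.1+dz])))
    return [proj('w4',X,True) for X in out]
obs=np.array([[36,102],[268,79],[278,133]])
print(pts([0,0,0,0,0]))
r=least_squares(lambda p:np.r_[(np.array(pts(p))-obs).ravel(),p[0],p[4]/2],[0]*5,diff_step=1e-2,x_scale=[1,1,.01,.01,1]); print(r.x.round(3),r.cost,pts(r.x))
```

```text
[array([34.1, 98. ]), array([266.9,  73.8]), array([276.6, 134.4])]
[0. 0. 0. 0. 0.] 25.890000000000015 [array([34.1, 98. ]), array([266.9,  73.8]), array([276.6, 134.4])]
```

```bash
python3 -m handwheel '[[35,3.6,0.2,0,0,-0.0096,1],[35,3.6,0.2,0,0,-0.0096,1],[35,3.6,0.2,0,0,-0.0096,1],[35,3.6,0.2,0,0,-0.0096,1],[35,3.6,0.2,0,0,-0.0096,1],[35,3.6,0.2,0,0,-0.0096,1],[35,3.6,0.2,0,0,-0.0096,1],[35,3.6,0.2,0,0,-0.0096,1],[35,3.6,0.2,0,0,-0.0096,1],[35,3.6,0.2,0,0,-0.0096,1]]'; python3 -m handwheel '[[35,3.6,0.2,0,0,-0.0096,1],[35,3.6,0.2,0,0,-0.0096,1],[0,0,0,0,0,0,1],[0,0,0,0,0,0,1],[0,0,0,0,0,0,1]]'
python3 - <<'E'
from h import *
st(); plan([642.1,39.6,118],-.12,2)
s=sensors.get_obs(); M=Ro.from_rotvec(s['orientation']).as_matrix(); print(M.round(4))
E
```

```text
t: 8.65
ee_pos: [623.1, -27.6, 142.5]
orientation: [-2.368, -2.062, 0.003]
ft_force: [0.2, -0.6, -4.2]
width: 10.0
grasp_force: 30.0
t: 9.28
ee_pos: [640.0, 38.7, 143.3]
orientation: [-2.351, -2.083, 0.002]
ft_force: [-0.1, 1.0, -3.5]
width: 10.2
grasp_force: 30.0
t 9.28 pos [640.   38.7 143.3] yaw -0.1204 F [-0.1  1.  -3.5] w 10.2 g 30.0 q6 0.16
row [ 0.6  1.  12.6] rz -0.0002 x 2 rad 641.0 643.0 mid [641.  39. 131.] tilt [-4.0e-04 -1.1e-03 -1.0e+00]
[[ 1.201e-01  9.928e-01 -1.200e-03]
 [ 9.928e-01 -1.201e-01 -3.000e-04]
 [-4.000e-04 -1.100e-03 -1.000e+00]]
```

```bash
python3 -m handwheel '[[0.6,1,12.6,0,0,0,1],[0.6,1,12.6,0,0,0,1],[0,0,0,0,0,0,1],[0,0,3,0,0,0,1],[0,0,3,0,0,0,1],[0,0,3,0,0,0,1],[0,0,0,0,0,0,1]]';python3 -m handwheel '[[0,0,3,0,0,0,1],[0,0,3,0,0,0,1],[0,0,0,0,0,0,1]]'
python3 - <<'E'
from h import *
st(); print(sensors.get_obs()['moment']); grab('side','s5')
E
```

```text
t: 10.15
ee_pos: [642.5, 40.6, 109.5]
orientation: [-2.35, -2.085, 0.0]
ft_force: [1.3, -1.0, -4.0]
width: 9.9
grasp_force: 30.0
t: 10.52
ee_pos: [642.4, 40.6, 103.3]
orientation: [-2.35, -2.085, 0.001]
ft_force: [-0.1, 0.3, -3.9]
width: 9.8
grasp_force: 30.0
t 10.53 pos [642.4  40.6 103.3] yaw -0.1194 F [-0.1  0.3 -3.9] w 9.8 g 30.0 q6 0.16
[-0.07207563 -0.1979715   0.02416561]
```

```bash
python3 -m handwheel '[[0,0,2.5,0,0,0,1],[0,0,2.5,0,0,0,1],[0,0,0,0,0,0,1]]';python3 -m handwheel '[[0,0,2.5,0,0,0,1],[0,0,1.5,0,0,0,1],[0,0,0,0,0,0,1]]'
```

```text
t: 10.95
ee_pos: [642.5, 40.6, 98.4]
orientation: [-2.35, -2.085, 0.001]
ft_force: [0.5, 0.4, -4.2]
width: 9.7
grasp_force: 30.0
t: 11.32
ee_pos: [642.5, 40.6, 94.5]
orientation: [-2.35, -2.085, 0.0]
ft_force: [-0.1, 0.3, -4.1]
width: 10.0
grasp_force: 30.0
```

```bash
python3 -m handwheel '[[0,0,1.5,0,0,0,1],[0,0,0,0,0,0,1]]';python3 -m handwheel '[[0,0,1,0,0,0,1],[0,0,1,0,0,0,1],[0,0,0,0,0,0,1]]'; python3 -c "
from h import *
print(sensors.get_obs()['moment'])"
```

```text
t: 11.58
ee_pos: [642.8, 40.6, 93.9]
orientation: [2.35, 2.085, 0.0]
ft_force: [-1.7, -0.8, 3.5]
width: 9.9
grasp_force: 30.0
t: 11.95
ee_pos: [643.0, 40.6, 93.8]
orientation: [2.35, 2.085, 0.001]
ft_force: [-6.7, -0.6, 19.0]
width: 9.8
grasp_force: 30.0
[-0.14214522  1.60613554  0.01608312]
```

```bash
python3 -m handwheel '[[0,0,-1.8,0,0,0,1],[0,0,0,0,0,0,0.6],[0,0,0,0,0,0,0.5],[0,0,0,0,0,0,0.4],[0,0,0,0,0,0,0.4],[0,0,0,0,0,0,0.4]]';python3 -m handwheel '[[0,0,-20,0,0,0,0.4],[0,0,-40,0,0,0,0.2],[0,0,-40,0,0,0,0],[0,0,-40,0,0,0,0],[0,0,0,0,0,0,0]]'
python3 - <<'E'
from h import *
st(); 
grab('scene','sc6'); grab('wrist','w6')
X=np.array([np.cos(.12),-np.sin(.12)]);Y=np.array([np.sin(.12),np.cos(.12)]);S=np.array([562.6,48.2])
a=cv2.imread('pics/w6.png')
for q in[(-75,95,22),(75,95,22),(-75,-95,22),(75,-95,22),(80,65,54),(80,-65,54)]:
    p=proj('w6',[*(S+q[0]*X+q[1]*Y),64+q[2]],True); print(q,p); cv2.circle(a,tuple(p.astype(int).tolist()),3,(0,0,255),1)
b=cv2.imread('pics/sc6.png')[140:300,170:400]
cv2.imwrite('pics/v6.png',np.hstack([a[:300,:460],cv2.resize(b,(340,300))]))
# dish look pose
plan([437,320,220],.35,6)
E
```

```text
t: 12.7
ee_pos: [642.6, 40.6, 92.9]
orientation: [-2.35, -2.085, 0.0]
ft_force: [-0.3, 0.5, -0.4]
width: 52.2
grasp_force: 0.0
t: 13.32
ee_pos: [645.1, 40.8, 238.4]
orientation: [2.346, 2.081, 0.01]
ft_force: [-0.1, -0.3, -0.4]
width: 86.9
grasp_force: 0.0
t 13.32 pos [645.1  40.8 238.4] yaw -0.1194 F [-0.1 -0.3 -0.4] w 86.9 g 0.0 q6 0.16
(-75, 95, 22) [123.9 101.9]
(75, 95, 22) [271.  94.]
(-75, -95, 22) [141.9 272.2]
(75, -95, 22) [271.7 276.2]
(80, 65, 54) [276.3 126.7]
(80, -65, 54) [276.3 265.1]
row [ 49.5 -30.9   2.3] rz -0.0782 x 6 rad 542.0 644.0 mid [556. 192. 227.] tilt [ 2.0e-04  1.6e-03 -1.0e+00]
```

View pics/v6.png

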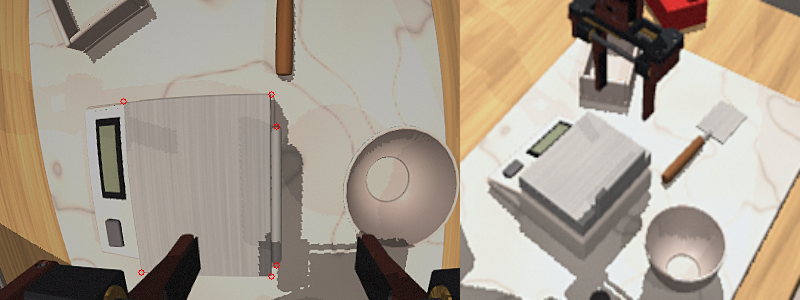

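The platter is seated level over the pegs: its corners match the projected model and its height agrees. Now the dish.

```bash
python3 -m handwheel '[[49.5,-30.9,2.3,0,0,-0.0782,0],[49.5,-30.9,2.3,0,0,-0.0782,0],[49.5,-30.9,2.3,0,0,-0.0782,0],[49.5,-30.9,2.3,0,0,-0.0782,0],[49.5,-30.9,2.3,0,0,-0.0782,0],[49.5,-30.9,2.3,0,0,-0.0782,0.5],[0,0,0,0,0,0,0.5],[0,0,0,0,0,0,0.5],[0,0,0,0,0,0,0.5]]'
python3 - <<'E'
from h import *
st(); grab('wrist','w7')
a=cv2.imread('pics/w7.png')[0:300,80:480]; cv2.imwrite('pics/v7.png',cv2.resize(a,None,fx=2,fy=2,interpolation=cv2.INTER_CUBIC))
E
```

```text
t: 14.55
ee_pos: [437.9, 319.3, 218.9]
orientation: [1.803, 2.572, -0.001]
ft_force: [-0.4, 0.6, 0.6]
width: 51.6
grasp_force: 0.0
t 14.55 pos [437.9 319.3 218.9] yaw 0.348 F [-0.4  0.6  0.6] w 51.6 g 0.0 q6 0.26
```

View pics/v7.png

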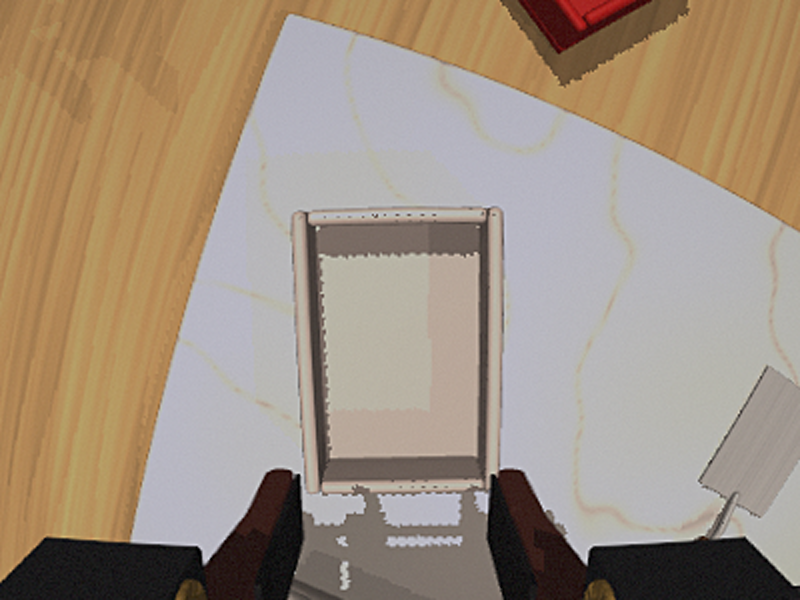

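The dish's outer rim corners are at crop (292,211), (503,207), (306,493) and (498,490).

Run:
```python
from h import *
P=[at('w7',80+u/2,v/2,60,True)[:2] for u,v in((292,211),(503,207),(306,493),(498,490))]
tl,tr,bl,br=P; c=np.mean(P,0); print(P,c,[np.hypot(*d).round(1) for d in(tr-tl,br-bl,tl-bl,tr-br)])
y=[np.arctan2(*(d[::-1])) for d in(tr-tl,br-bl)]+[np.arctan2(*(d[::-1]))-np.pi/2 for d in(tl-bl,tr-br)]; print(np.round(y,3))
yaw=np.mean(y); X=np.array([np.cos(yaw),np.sin(yaw)]); g=c-48.5*X; print('yaw',yaw,'grasp',g)
plan([*g,90],yaw,4)
```

```text
[array([361.2, 379.8]), array([457.8, 417. ]), array([414. , 240.9]), array([511.2, 277.9])] [436.05 328.9 ] [np.float64(103.5), np.float64(104.0), np.float64(148.6), np.float64(149.0)]
[0.368 0.364 0.363 0.367]
yaw 0.36527997023152065 grasp [390.74984622 311.57527584]
row [  2.3 -11.7  32.2] rz -0.0044 x 4 rad 500.0 542.0 mid [414. 315. 154.] tilt [-3.e-04 -3.e-04 -1.e+00]
```

```bash
python3 -m handwheel '[[2.3,-11.7,32.2,0,0,-0.0044,0.5],[2.3,-11.7,32.2,0,0,-0.0044,0.5],[2.3,-11.7,32.2,0,0,-0.0044,0.5],[2.3,-11.7,32.2,0,0,-0.0044,0.5],[0,0,0,0,0,0,0.5],[0,0,0,0,0,0,0.5]]'
python3 - <<'E'
from h import *
st(); plan([390.75,311.6,31],.365,3)
E
```

```text
t: 15.35
ee_pos: [391.4, 312.7, 91.2]
orientation: [1.779, 2.588, 0.002]
ft_force: [-0.2, -0.1, -0.3]
width: 44.0
grasp_force: 0.0
t 15.35 pos [391.4 312.7  91.2] yaw 0.3662 F [-0.2 -0.1 -0.3] w 44.0 g 0.0 q6 0.28
row [-0.3 -0.4 20.1] rz 0.0004 x 3 rad 500.0 501.0 mid [391. 312.  71.] tilt [ 4.0e-04  1.5e-03 -1.0e+00]
```

```bash
python3 -m handwheel '[[-0.3,-0.4,20.1,0,0,0,0.5],[-0.3,-0.4,20.1,0,0,0,0.5],[-0.3,-0.4,20,0,0,0,0.5],[0,0,0,0,0,0,0.75],[0,0,0,0,0,0,1],[0,0,0,0,0,0,1],[0,0,0,0,0,0,1],[0,0,0,0,0,0,1]]'; python3 -c "
from h import *
st()"; python3 -m handwheel '[[0,0,-5,0,0,0,1],[0,0,-10,0,0,0,1],[0,0,-20,0,0,0,1],[0,0,-30,0,0,0,1],[0,0,-40,0,0,0,1],[0,0,-30,0,0,0,1],[0,0,0,0,0,0,1],[0,0,0,0,0,0,1]]'
python3 - <<'E'
from h import *
st(); S=np.array([562.6,48.2]); X=np.array([np.cos(.12),-np.sin(.12)]); g=S-48.5*X; print(g); plan([*g,155],-.12,8)
grab('wrist','w8')
E
```

```text
t: 16.35
ee_pos: [390.2, 311.9, 31.1]
orientation: [1.778, 2.589, 0.004]
ft_force: [1.5, 0.5, 6.9]
width: 7.9
grasp_force: 30.0
t 16.35 pos [390.2 311.9  31.1] yaw 0.3675 F [1.5 0.5 6.9] w 7.9 g 30.0 q6 0.28
t: 17.35
ee_pos: [388.3, 310.5, 164.2]
orientation: [-1.778, -2.589, 0.003]
ft_force: [0.7, -0.4, -4.8]
width: 8.1
grasp_force: 30.0
t 17.35 pos [388.3 310.5 164.2] yaw 0.3675 F [ 0.7 -0.4 -4.8] w 8.1 g 30.0 q6 0.28
[514.44878116  54.00604205]
row [-34.4  10.8   1.2] rz 0.0609 x 8 rad 497.0 517.0 mid [467. 190. 160.] tilt [-5.0e-04 -1.8e-03 -1.0e+00]
```

```bash
python3 -m handwheel '[[-34.4,10.8,1.2,0,0,0.0609,1],[-34.4,10.8,1.2,0,0,0.0609,1],[-34.4,10.8,1.2,0,0,0.0609,1],[-34.4,10.8,1.2,0,0,0.0609,1],[-34.4,10.8,1.2,0,0,0.0609,1],[-34.4,10.8,1.2,0,0,0.0609,1],[-34.4,10.8,1.2,0,0,0.0609,1],[-34.4,10.8,1.2,0,0,0.0609,1],[0,0,0,0,0,0,1],[0,0,0,0,0,0,1]]'
python3 - <<'E'
from h import *
st(); plan([514.4,54,110],-.12,4)
grab('wrist','w9')
# expected dish rim corners if level, plus contour by brightness edge check
s=sensors.get_obs(); M=Ro.from_rotvec(s['orientation']).as_matrix(); T=s['ee_pos']
for q in((-4,75),(101,75)): print(proj('w9',T+M@np.array([q[1],q[0],-28.9]),True))
g=cv2.cvtColor(cv2.imread('pics/w9.png'),cv2.COLOR_BGR2GRAY)
print(g[60:140:3,350].tolist())
E
```

```text
t: 18.65
ee_pos: [514.7, 55.2, 154.4]
orientation: [-2.349, -2.083, 0.003]
ft_force: [0.3, -0.1, -5.1]
width: 7.6
grasp_force: 30.0
t 18.65 pos [514.7  55.2 154.4] yaw -0.1198 F [ 0.3 -0.1 -5.1] w 7.6 g 30.0 q6 0.2
row [-0.3  0.  11.1] rz 0.0 x 4 rad 517.0 518.0 mid [515.  55. 132.] tilt [-2.0e-04 -2.6e-03 -1.0e+00]
[270.1 112.1]
[492.4 125.3]
[156, 187, 191, 189, 190, 183, 184, 183, 183, 167, 165, 167, 167, 154, 156, 164, 155, 169, 160, 88, 174, 193, 194, 185, 163, 97, 116]
```

```bash
python3 -m handwheel '[[-0.3,0,11.1,0,0,0,1],[-0.3,0,11.1,0,0,0,1],[-0.3,0,11.1,0,0,0,1],[0,0,11,0,0,0,1],[0,0,0,0,0,0,1],[0,0,1.5,0,0,0,1],[0,0,1.5,0,0,0,1],[0,0,0,0,0,0,1]]';python3 -m handwheel '[[0,0,1,0,0,0,1],[0,0,1,0,0,0,1],[0,0,0,0,0,0,1]]'
```

```text
t: 19.7
ee_pos: [515.6, 54.1, 108.4]
orientation: [2.35, 2.084, 0.001]
ft_force: [-0.4, -0.4, -4.3]
width: 8.1
grasp_force: 30.0
t: 20.08
ee_pos: [515.4, 54.1, 106.2]
orientation: [-2.35, -2.084, 0.0]
ft_force: [0.8, -0.5, -4.8]
width: 7.9
grasp_force: 30.0
```

```bash
python3 -m handwheel '[[0,0,1,0,0,0,1],[0,0,0,0,0,0,1]]';python3 -m handwheel '[[0,0,1,0,0,0,1],[0,0,0,0,0,0,1]]'
```

```text
t: 20.32
ee_pos: [515.6, 54.1, 105.3]
orientation: [2.35, 2.084, 0.0]
ft_force: [1.3, 0.9, -4.0]
width: 7.9
grasp_force: 30.0
t: 20.58
ee_pos: [515.6, 54.2, 105.0]
orientation: [2.35, 2.084, 0.0]
ft_force: [-4.4, -0.5, 5.5]
width: 8.0
grasp_force: 30.0
```

```bash
python3 -m handwheel '[[0,0,-0.3,0,0,0,0.85],[0,0,0,0,0,0,0.6],[0,0,0,0,0,0,0.5],[0,0,0,0,0,0,0.5],[0,0,0,0,0,0,0.5]]';python3 -m handwheel '[[0,0,-15,0,0,0,0.5],[0,0,-35,0,0,0,0.5],[0,0,-45,0,0,0,0.5],[0,0,-30,0,0,0,0.5],[0,0,0,0,0,0,0.5],[0,0,0,0,0,0,0.5]]'
python3 - <<'E'
from h import *
st(); grab('wrist','w10')
S=np.array([562.6,48.2]); X=np.array([np.cos(.12),-np.sin(.12)]); Y=np.array([np.sin(.12),np.cos(.12)])
a=cv2.imread('pics/w10.png'); g=cv2.cvtColor(a,cv2.COLOR_BGR2GRAY)
for q in((-52.5,75),(52.5,75),(-52.5,-75),(52.5,-75)): print(q,proj('w10',[*(S+q[0]*X+q[1]*Y),134],True))
for q in((-52.5,0),(52.5,0),(0,75),(0,-75)):
    # brightness profile along the axis through rim edge, +-12 mm, to check position
    n=np.array(q)/np.hypot(*q); L=[]
    for d in range(-14,15,2):
        p=proj('w10',[*(S+(q[0]+n[0]*d)*X+(q[1]+n[1]*d)*Y),134],True).astype(int); L.append(int(g[p[1],p[0]]))
    print(q,L)
t=S-125*X-62*Y; print('tare',t); plan([*t,90],-.12,6)
E
```

```text
t: 21.2
ee_pos: [515.5, 54.1, 104.6]
orientation: [2.35, 2.084, 0.0]
ft_force: [-0.6, 0.4, -0.0]
width: 43.5
grasp_force: 0.0
t: 21.95
ee_pos: [515.0, 54.1, 229.4]
orientation: [-2.35, -2.084, 0.0]
ft_force: [1.0, 0.4, -0.7]
width: 44.0
grasp_force: 0.0
t 21.95 pos [515.   54.1 229.4] yaw -0.1198 F [ 1.   0.4 -0.7] w 44.0 g 0.0 q6 0.2
(-52.5, 75) [273.  112.6]
(52.5, 75) [400.9 117. ]
(-52.5, -75) [273.5 283.8]
(52.5, -75) [385.  280.9]
(-52.5, 0) [118, 119, 119, 127, 181, 194, 188, 135, 166, 162, 161, 164, 167, 169, 166]
(52.5, 0) [92, 93, 85, 123, 181, 193, 186, 153, 107, 71, 75, 76, 80, 75, 91]
(0, 75) [117, 104, 104, 157, 189, 194, 164, 159, 155, 154, 155, 153, 167, 163, 165]
(0, -75) [20, 25, 26, 18, 6, 17, 20, 17, 23, 7, 18, 19, 18, 24, 19]
tare [431.07676367   1.60989049]
row [-10.3 -12.8  23.2] rz 0.0 x 6 rad 431.0 518.0 mid [473.  28. 159.] tilt [-3.0e-04 -1.6e-03 -1.0e+00]
```

Run:
```python
from h import *
plan([431.1,1.6,190],1.45,10)
```

```text
row [  0.3 -10.9   3.9] rz -0.157 x 10 rad 431.0 518.0 mid [462.  45. 209.] tilt [-3.0e-04 -1.6e-03 -1.0e+00]
```

```bash
python3 -m handwheel '[[0.3,-10.9,3.9,0,0,-0.157,1],[0.3,-10.9,3.9,0,0,-0.157,1],[0.3,-10.9,3.9,0,0,-0.157,1],[0.3,-10.9,3.9,0,0,-0.157,1],[0.3,-10.9,3.9,0,0,-0.157,1],[0.3,-10.9,3.9,0,0,-0.157,1],[0.3,-10.9,3.9,0,0,-0.157,1],[0.3,-10.9,3.9,0,0,-0.157,1],[0.3,-10.9,3.9,0,0,-0.157,1],[0.3,-10.9,3.9,0,0,-0.157,1]]'; python3 -m handwheel '[[0,0,0,0,0,0,1],[0,0,0,0,0,0,1]]'
python3 - <<'E'
from h import *
st(); plan([431.1,1.6,70],1.45,4)
E
```

```text
t: 23.25
ee_pos: [431.0, 1.8, 189.2]
orientation: [-0.181, -3.134, 0.0]
ft_force: [0.1, -0.7, 0.1]
width: 0.6
grasp_force: 0.0
t: 23.5
ee_pos: [432.0, 2.2, 190.1]
orientation: [-0.194, -3.135, -0.0]
ft_force: [-0.2, -0.6, 0.1]
width: 0.5
grasp_force: 0.0
t 23.5 pos [432.    2.2 190.1] yaw 1.447 F [-0.2 -0.6  0.1] w 0.5 g 0.0 q6 -1.47
row [ 0.2 -0.2 30. ] rz -0.0008 x 4 rad 431.0 432.0 mid [432.   2. 130.] tilt [ 0.001  0.    -1.   ]
```

```bash
python3 -m handwheel '[[0.2,-0.2,30,0,0,0,1],[0.2,-0.2,30,0,0,0,1],[0.2,-0.2,30,0,0,0,1],[0.2,-0.2,30,0,0,0,1],[0,0,0,0,0,0,1]]'; python3 -m handwheel '[[0,0,10,0,0,0,1],[0,0,7,0,0,0,1],[0,0,2,0,0,0,1],[0,0,2,0,0,0,1],[0,0,0,0,0,0,1]]'
```

```text
t: 24.12
ee_pos: [429.9, 1.7, 69.1]
orientation: [-0.191, -3.131, 0.0]
ft_force: [0.1, 0.2, 0.1]
width: 0.5
grasp_force: 0.0
t: 24.75
ee_pos: [431.5, 1.3, 49.8]
orientation: [0.189, 3.135, 0.0]
ft_force: [0.1, 0.3, 2.0]
width: 0.5
grasp_force: 1.3
```

```bash
python3 -m handwheel '[[0,0,1.5,0,0,0,1],[0,0,1.5,0,0,0,1],[0,0,1,0,0,0,1],[0,0,0,0,0,0,1]]'; python3 -m handwheel '[[0,0,1,0,0,0,1],[0,0,0.5,0,0,0,1],[0,0,0,0,0,0,1]]'
```

```text
t: 25.25
ee_pos: [431.6, 1.3, 46.9]
orientation: [0.189, 3.135, 0.0]
ft_force: [-5.6, 0.8, 26.9]
width: 0.2
grasp_force: 13.2
t: 25.62
ee_pos: [431.7, 1.3, 46.5]
orientation: [0.189, 3.135, 0.0]
ft_force: [-9.4, 1.4, 45.8]
width: 0.5
grasp_force: 23.3
```

```bash
python3 -m handwheel '[[0,0,-10,0,0,0,1],[0,0,-35,0,0,0,1],[0,0,-50,0,0,0,1],[0,0,-50,0,0,0,0.6],[0,0,0,0,0,0,0.4],[0,0,0,0,0,0,0.4]]'
python3 - <<'E'
from h import *
st(); plan([634,-325,200],.208,10)
E
```

```text
t: 26.38
ee_pos: [430.8, 1.3, 188.5]
orientation: [-0.189, -3.135, 0.0]
ft_force: [-0.8, -0.7, 0.1]
width: 26.8
grasp_force: 0.0
t 26.38 pos [430.8   1.3 188.5] yaw 1.4502 F [-0.8 -0.7  0.1] w 26.8 g 0.0 q6 -1.47
row [-38.7 -13.4  -1.2] rz 0.1242 x 10 rad 431.0 712.0 mid [ 585. -129.  194.] tilt [ 4.e-04 -1.e-04 -1.e+00]
```

```bash
python3 -m handwheel '[[-38.7,-13.4,-1.2,0,0,0.1242,0.4],[-38.7,-13.4,-1.2,0,0,0.1242,0.4],[-38.7,-13.4,-1.2,0,0,0.1242,0.4],[-38.7,-13.4,-1.2,0,0,0.1242,0.4],[-38.7,-13.4,-1.2,0,0,0.1242,0.4],[-38.7,-13.4,-1.2,0,0,0.1242,0.4],[-38.7,-13.4,-1.2,0,0,0.1242,0.4],[-38.7,-13.4,-1.2,0,0,0.1242,0.4],[-38.7,-13.4,-1.2,0,0,0.1242,0.4],[-38.7,-13.4,-1.2,0,0,0.1242,0.4]]'; python3 -m handwheel '[[0,0,0,0,0,0,0.3],[0,0,0,0,0,0,0.3]]'
cat > choc.py <<'E'
from h import *
def choc(f,z,c0):
    g=cv2.cvtColor(cv2.imread(f'pics/{f}.png'),cv2.COLOR_BGR2GRAY)
    u,v=proj(f,[*c0,z],True).astype(int)
    n,l,s,c=cv2.connectedComponentsWithStats((g<70).astype(np.uint8)); k=l[v,u]
    if k==0: print('miss',u,v,g[v-3:v+4,u-3:u+4]); return
    cs,_=cv2.findContours((l==k).astype(np.uint8),cv2.RETR_EXTERNAL,cv2.CHAIN_APPROX_NONE)
    P=np.array([at(f,a,b,z,True)[:2] for a,b in cs[0][:,0]],np.float32); r=cv2.minAreaRect(P)
    print('area',s[k],'rect',r)
E
python3 - <<'E'
from choc import *
st(); grab('wrist','w11'); choc('w11',40,(634,-313))
S=np.array([562.6,48.2])
E
```

```text
t: 27.62
ee_pos: [633.8, -325.2, 197.6]
orientation: [-1.981, -2.433, 0.001]
ft_force: [-0.3, 0.5, -0.0]
width: 52.5
grasp_force: 0.0
t: 27.88
ee_pos: [633.6, -323.5, 198.6]
orientation: [-1.975, -2.438, 0.001]
ft_force: [-0.6, -0.2, 0.6]
width: 61.0
grasp_force: 0.0
t 27.88 pos [ 633.6 -323.5  198.6] yaw 0.209 F [-0.6 -0.2  0.6] w 61.0 g 0.0 q6 -0.7
area [ 267  124   33  106 3297] rect ((635.2861938476562, -313.1327209472656), (31.567975997924805, 109.36104583740234), 11.337538719177246)
```

Run:
```python
from h import *
plan([635.3,-313.1,20],.198,5)
```

```text
row [ 1.8  0.8 35.8] rz 0.0023 x 5 rad 708.0 712.0 mid [ 634. -319.  128.] tilt [ 0.0022 -0.0022 -1.    ]
```

```bash
python3 -m handwheel '[[4.5,2,35.8,0,0,0.006,0.3],[4.5,2,35.8,0,0,0.006,0.3],[0,0,35.8,0,0,0,0.3],[0,0,35.8,0,0,0,0.3],[0,0,20,0,0,0,0.3],[0,0,15.5,0,0,0,0.3],[0,0,0,0,0,0,0.3]]'; python3 -m handwheel '[[0,0,0,0,0,0,0.5],[0,0,0,0,0,0,0.8],[0,0,0,0,0,0,1],[0,0,0,0,0,0,1],[0,0,0,0,0,0,1]]'; python3 -m handwheel '[[0,0,-5,0,0,0,1],[0,0,-15,0,0,0,1],[0,0,-35,0,0,0,1],[0,0,-50,0,0,0,1],[0,0,-50,0,0,0,1],[0,0,-20,0,0,0,1],[0,0,0,0,0,0,1],[0,0,0,0,0,0,1]]'
python3 - <<'E'
from choc import *
st(); plan([562.6,48.2,190],-.12,10)
E
```

```text
t: 28.8
ee_pos: [636.4, -314.3, 21.7]
orientation: [-1.992, -2.428, 0.0]
ft_force: [-0.2, 0.5, 0.1]
width: 61.5
grasp_force: 0.0
t: 29.42
ee_pos: [637.0, -315.1, 23.1]
orientation: [1.993, 2.428, 0.0]
ft_force: [-1.7, 0.3, 6.0]
width: 31.7
grasp_force: 30.0
t: 30.42
ee_pos: [635.5, -314.2, 195.0]
orientation: [-1.991, -2.426, 0.001]
ft_force: [-0.2, 0.2, -1.3]
width: 31.7
grasp_force: 30.0
t 30.43 pos [ 635.5 -314.2  195. ] yaw 0.1962 F [-0.2  0.2 -1.3] w 31.7 g 30.0 q6 -0.67
row [36.7 -5.3  0.6] rz 0.0316 x 10 rad 565.0 709.0 mid [ 585. -136.  193.] tilt [ 0.0022 -0.0028 -1.    ]
```

```bash
python3 -m handwheel '[[36.7,-5.3,0.6,0,0,0.0316,1],[36.7,-5.3,0.6,0,0,0.0316,1],[36.7,-5.3,0.6,0,0,0.0316,1],[36.7,-5.3,0.6,0,0,0.0316,1],[36.7,-5.3,0.6,0,0,0.0316,1],[36.7,-5.3,0.6,0,0,0.0316,1],[36.7,-5.3,0.6,0,0,0.0316,1],[36.7,-5.3,0.6,0,0,0.0316,1],[36.7,-5.3,0.6,0,0,0.0316,1],[36.7,-5.3,0.6,0,0,0.0316,1]]'; python3 -m handwheel '[[0,0,0,0,0,0,1],[0,0,0,0,0,0,1]]'
python3 - <<'E'
from choc import *
st(); plan([562.6,48.2,112],-.12,4)
E
```

```text
t: 31.68
ee_pos: [562.7, 48.4, 189.1]
orientation: [-2.35, -2.081, 0.005]
ft_force: [0.6, 0.0, -1.7]
width: 32.0
grasp_force: 30.0
t: 31.92
ee_pos: [563.5, 47.0, 189.9]
orientation: [-2.348, -2.085, 0.004]
ft_force: [0.2, 0.7, -2.1]
width: 31.7
grasp_force: 30.0
t 31.93 pos [563.5  47.  189.9] yaw -0.1189 F [ 0.2  0.7 -2.1] w 31.7 g 30.0 q6 0.18
row [ 0.3 -0.2 19.5] rz 0.0003 x 4 rad 565.0 565.0 mid [563.  48. 151.] tilt [-8.0e-04 -2.6e-03 -1.0e+00]
```

```bash
python3 -m handwheel '[[0.3,-0.2,19.5,0,0,0,1],[0.3,-0.2,19.5,0,0,0,1],[0.3,-0.2,19.5,0,0,0,1],[0.3,-0.2,19.5,0,0,0,1],[0,0,0,0,0,0,1],[0,0,2,0,0,0,1],[0,0,2,0,0,0,1],[0,0,0,0,0,0,1]]';python3 -m handwheel '[[0,0,1,0,0,0,1],[0,0,1,0,0,0,1],[0,0,0,0,0,0,1]]'
```

```text
t: 32.92
ee_pos: [563.8, 48.5, 109.8]
orientation: [2.35, 2.084, 0.001]
ft_force: [-0.1, -0.0, -1.3]
width: 31.5
grasp_force: 30.0
t: 33.3
ee_pos: [563.6, 48.6, 107.3]
orientation: [-2.35, -2.085, 0.0]
ft_force: [0.1, 0.5, -1.8]
width: 31.7
grasp_force: 30.0
```

```bash
python3 -m handwheel '[[0,0,1,0,0,0,1],[0,0,0.8,0,0,0,1],[0,0,0,0,0,0,1]]';python3 -m handwheel '[[0,0,0.8,0,0,0,1],[0,0,0,0,0,0,1]]'
```

```text
t: 33.67
ee_pos: [563.6, 48.6, 105.5]
orientation: [-2.35, -2.084, 0.0]
ft_force: [-0.4, 0.6, -1.6]
width: 31.9
grasp_force: 30.0
t: 33.92
ee_pos: [563.6, 48.6, 105.1]
orientation: [2.35, 2.084, 0.0]
ft_force: [-1.5, 0.0, 3.6]
width: 31.8
grasp_force: 30.0
```

```bash
python3 -m handwheel '[[0,0,0,0,0,0,0.6],[0,0,0,0,0,0,0.52],[0,0,0,0,0,0,0.5],[0,0,0,0,0,0,0.5]]';python3 -m handwheel '[[0,0,-10,0,0,0,0.5],[0,0,-35,0,0,0,0.5],[0,0,-45,0,0,0,0.5],[0,0,-50,0,0,0,0.5],[0,0,0,0,0,0,0.5],[0,0,0,0,0,0,0.5]]'
python3 - <<'E'
from choc import *
st(); grab('wrist','w12'); choc('w12',122,(562.6,48.2))
S=np.array([562.6,48.2]); X=np.array([np.cos(.12),-np.sin(.12)]); Y=np.array([np.sin(.12),np.cos(.12)])
g=cv2.cvtColor(cv2.imread('pics/w12.png'),cv2.COLOR_BGR2GRAY)
for q in((-52.5,0),(52.5,0),(0,75)):
    n=np.array(q)/np.hypot(*q); L=[]
    for d in range(-14,15,2):
        p=proj('w12',[*(S+(q[0]+n[0]*d)*X+(q[1]+n[1]*d)*Y),134],True).astype(int); L.append(int(g[p[1],p[0]]))
    print(q,L)
E
```

```text
t: 34.42
ee_pos: [563.6, 48.6, 104.7]
orientation: [-2.35, -2.084, 0.0]
ft_force: [0.0, 0.2, 0.5]
width: 43.9
grasp_force: 0.0
t: 35.17
ee_pos: [563.2, 48.6, 244.8]
orientation: [2.35, 2.084, 0.0]
ft_force: [-0.0, 0.3, -0.4]
width: 43.8
grasp_force: 0.0
t 35.17 pos [563.2  48.6 244.8] yaw -0.1198 F [-0.   0.3 -0.4] w 43.8 g 0.0 q6 0.18
area [ 260  132   36  119 4143] rect ((562.8958740234375, 50.728885650634766), (111.5523681640625, 31.992582321166992), 82.98690795898438)
(-52.5, 0) [123, 75, 76, 98, 186, 204, 188, 175, 179, 180, 180, 177, 187, 203, 206]
(52.5, 0) [197, 89, 96, 111, 194, 204, 190, 97, 79, 181, 164, 169, 159, 70, 80]
(0, 75) [112, 114, 111, 161, 205, 207, 170, 171, 170, 171, 169, 170, 168, 177, 179]
```

The bar lies flat and centred in the dish, and the dish is centred on the platter. I'm handing in.

```bash
python3 -c "
from workcell import ctrl
print(ctrl.close_job())"
```

```text
the job is handed in; nothing more can be done
None
```

The job is handed in at about 35 s: the platter is seated on its pegs with the lip at the rear, the dish is centred on it, the tare key was pressed to its stop, and the bar lies flat in the dish; no verdict came back from the judge.

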